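Hang the angle bracket level

TASK

Take the bracket on the wooden rest nearer the front edge of the bench and hang it on the pin of the steel hanger by the one hole that lets it hang level, well onto the pin and at rest. The pin's height was set by hand and is not exactly known, so feel for it gently and never press hard on the hanger. Leave the bracket on the rear rest and the loose things lying around where they are.

Things in the scene. Friction and masses are not known exactly. Their poses are not given: they have to be found in the camera images.
- bracket_narrow_mid (a point): Middle hole's centre on a flat aluminium L-bracket, 10 mm thick (x), even material, 0.28 kg. Bar 140 (y) x 48 mm (z, from 20 below to 28 above here); a leg 40 mm wide, 103 long runs down from its underside, flush with its +y end. Five 12 mm through holes (along x) in a row at y = -40, -20, 0, 20, 40 mm; 22 mm of plain sheet above each to grip. By a wrong hole it hangs over 25 degrees askew.
- bracket_wide_mid (a point): Middle hole's centre on the other L-bracket: same sheet, bar, holes and axes, but its leg is 56 mm wide and 100 mm long and is flush with the bar's -y end; 0.31 kg.
- rest_narrow: Fixed wooden rest of the narrow-legged bracket (bar along y); origin under its centre, base 64 x 180 x 12 mm. The leg's foot stands in a channel 22 mm deep, the bar's other end in a fork 14 mm deep, 1 mm play each side: lift straight up 30 mm to free it. Hole row as it stands: 135 mm above the bench. The rests stand one behind the other in either order; the front one has the smaller world x.
- rest_wide: The same for the wide-legged bracket; hole row as it stands 132 mm above the bench.
- hanger: Fixed steel stand; origin on the bench under its 28 mm column, base reaching 45 mm to -x, 65 to +x, 50 each side, 12 mm high. A level round pin points along its own -x: 9 mm diameter, from x = -13 to -75 mm, its end bluntly chamfered by 1 mm. Pin and head telescope and are locked with the pin's axis anywhere from 189 to 211 mm above the bench; the head reaches 6 mm above that axis.
- hanger_pin_end (a point): Nominal centre of the pin's free end, on the hanger's own x axis, 75 mm ahead of the column's axis and always 200 mm above the bench: the true pin is up to 11 mm higher or lower than this point.
- screwdriver: Bystander: screwdriver lying on the bench, 192 mm long (its y), 26 mm thick; origin under its centre.
- hex_key: Bystander: hex key lying on the bench, 83 mm long (its y), 29 mm wide, 5 mm high; origin under its centre.
- glue_tin: Bystander: small tin with a lid, 67 mm across, 59 mm high; origin under its centre.
Not all that is in view belongs to the job. There is more than one size of the hanger; the job needs the larger.

How it is judged:
By the outcome, as a careful person would: the job done as asked, in the order asked, and still so for the second after the job is handed in, with the robot touching nothing.
It also fails if it takes over 72 s, if anything falls off the work surface, if the arm or the gripper's body presses on something with over 40 N, if the wrist force passes 120 N, or if a joint passes its speed limit or range.

ROBOT

A 6-joint arm with a two-finger parallel gripper is mounted at the origin on a cart in front of the work surface, level with it; the furniture and walls round the work are solid. World frame = base frame: x ahead of the robot, y to its left, z up, the work surface at z = 0. Lengths are in m, angles in rad, forces in N, time in s.
With the tool pointing down it reaches from about 0.25 to 0.725 m from the base axis. Payload 4 kg.
Tool frame: the origin (TCP) lies at the very end of the fingers, on their centre line; the grasp point (between the pads) lies 19 mm behind it (bot.pinch_z is the distance from the TCP to the grasp point, in m); z points along the fingers, x is the direction in which the jaws open and shut, and the axes are right-handed (so a half turn about z gives the same grasp; the last joint's range is limited). The gripper opens to 85 mm and grips with 20 to 120 N. Pads are 22 mm wide; open, the fingers measure 114 mm over their backs; the gripper's body (76 mm by 85 mm) begins 54 mm behind the grasp point. The pads swing forward as they close: fully open they stand 13 mm farther back than shut.
Start: joints at [-1.345, 0.241, 0.005, 1.335, 0, 1.571], TCP at [0.112, -0.487, 0.231] pointing down, gripper open.
Joint ranges: [-2.72, 2.72], [-1.05, 1.87], [-1.09, 1.28], [-1.99, 2.15], [-1.42, 1.44], [-3.14, 3.14]. Speed limits (rad/s): [2.79, 2.79, 3.14, 3.14, 3.14, 3.14].

INTERFACE

Orientations are given as a unit quaternion [x, y, z, w].
In Python, from workcell import bot gives the robot as it stands. The module is installed in compiled form; this text tells all that it offers.
- The arm moves only by the shell command python3 -m inch 'ROWS'. ROWS is JSON, a list of rows, each a list of 7 numbers: the shift along the tool's x, y, z scaled (see below), then the turn, a rotation vector about the tool's x, y, z scaled (see below), then the gripper command: -1 is fully open, 1 is shut, values between are in proportion. In form: [[x, y, z, wx, wy, wz, gripper], ...]. A call has exactly 8 rows; each row shifts and turns the commanded pose from where the row before left it, along the tool's axes as they then stand; what a row does not reach is not made up. The controller multiplies each number of a shift by 2.5 cm and each number of a turn by 180 degrees. A row lasts 1/10 s, in which the tool goes at most 50 mm and 8.59 degrees, less where a joint would pass 70% of its speed; a pose out of reach is approached as far as the arm can. A call with a number of a shift or a turn outside -1 to 1 is refused whole. A call with a gripper value outside its range is refused whole. The fingers move at their own pace and stop on an object; the grip force is fixed at half the most. Time passes only in rows, so rows that do not move let the fingers close, or fill a call up. It gives the time, the measured TCP pose, the force and the opening at its end, in the units of the state.
- bot.get_obs(): the state, without advancing time (a new reading comes with each control period).
- bot.camera(name): name is "side" or "top" or "wrist"; returns (picture, depth): 420x560x3 uint8, blue, green, red; 420x560 float32, m along the optical axis (not along the pixel's ray), 0 where there is no reading.
- bot.get_calibration(name): a dict with "vfov" (degrees; the focal length in pixels is half the picture's height over the tangent of half this angle, whatever the lens; pixels are square), "cx", "cy" (the principal point, pixels), "R" (3x3) and "t" (3): a world point X has camera coordinates R X + t. Camera axes: x right, y down, z forward; pixel columns grow to the right and rows downward; lengths in m; the calibration is good to about 2 mm. The wrist camera is an equidistant fisheye: a pixel r from the principal point sees the ray r / f radians off the axis. A picture is of the moment at which its call begins: read the wrist's pose just before it. get_calibration takes no time and is no camera call; for the wrist camera it gives the pose at the moment of the call.
- bot.job_done(): hands the job in, once; it reports no verdict.
The state is a dict: "clock": time; "joint_pos": joint angles; "joint_vel": joint speeds; "tau": joint torques, N m; "eef_pos": TCP position; "tool_rot": TCP orientation; "ft_force": force on the tool from outside, world axes, zero at the start; "ft_torque": the same for the moment, N m; "grip_width": finger opening in m.
Only numpy, scipy, OpenCV 4.12 (cv2) and the standard library are available. Lean on these libraries where they do the work, as an engineer would, in place of code of your own. Each camera call takes 0.05 s, during which the arm holds its last target.

## Working session

There is one attempt and no reset: what is moved stays moved. The work goes in short steps, Python scripts to look and compute and a shell command to move; the robot and the scene stay as the last step left them, time stands still between calls to the robot, and variables do not carry over. Pictures are saved under pics/ and viewed, and the job is handed in when it is done.

```bash
mkdir -p pics; ls; python3 - <<'E'
from workcell import bot
import cv2,numpy as np
o=bot.get_obs()
for k,v in o.items(): print(k,np.round(v,4))
for n in ["side","top","wrist"]:
    c=bot.get_calibration(n); print(n,c)
    p,d=bot.camera(n); cv2.imwrite(f"pics/{n}0.png",p); np.save(f"pics/{n}0.npy",d)
    cv2.imwrite(f"pics/{n}0_raw.png",p)
print(bot.pinch_z)
E
```

```text
pics
clock 0.0
joint_pos [-1.345   0.2414  0.0037  1.3352  0.      1.5708]
joint_vel [ 0.0009  0.0003  0.001  -0.0014  0.0006 -0.0006]
tau [ 6.00000e-04 -3.72320e+01  2.52408e+01  1.70000e-02  1.00000e-04
  0.00000e+00]
eef_pos [ 0.1118 -0.4867  0.2304]
tool_rot [ 7.823e-01 -6.229e-01 -8.000e-04 -7.000e-04]
ft_force [ 0.7639 -0.1358  0.3789]
ft_torque [-0.062   0.0208 -0.0178]
grip_width 0.0857
side {'vfov': 52.433030401764114, 'cx': 280.40963112129793, 'cy': 213.8668757307948, 'R': array([[ 0.99904407, -0.04359646,  0.00320711],
       [-0.0268215 , -0.66925813, -0.74254574],
       [ 0.03451875,  0.7417499 , -0.66978769]]), 't': array([-0.56459993,  0.03193057,  1.73775625])}
top {'vfov': 48.03417946327344, 'cx': 280.21208799697996, 'cy': 206.19131151909002, 'R': array([[ 2.32609351e-02, -9.99729378e-01, -3.16006186e-04],
       [-9.94514029e-01, -2.31073409e-02, -1.02019101e-01],
       [ 1.01984191e-01,  2.68733228e-03, -9.94782390e-01]]), 't': array([-0.15492552,  0.56273862,  1.4912004 ])}
wrist {'vfov': 65.70646984690485, 'cx': 276.6816173962259, 'cy': 211.49438079256754, 'R': array([[ 0.22320022, -0.9747715 , -0.00148005],
       [-0.93382746, -0.21425993,  0.28645934],
       [-0.27954952, -0.06255568, -0.95809126]]), 't': array([-0.50014523, -0.03520309,  0.37997189])}
0.0187
```

View pics/side0.png

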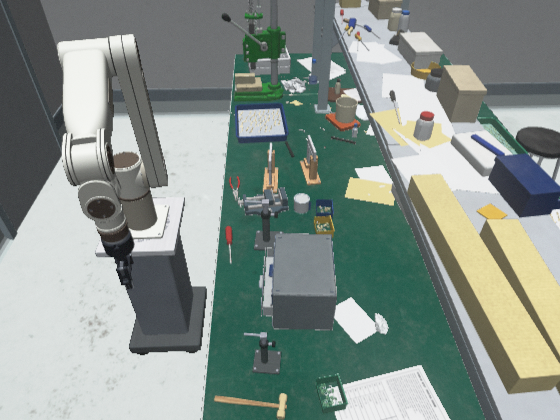

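View pics/top0.png

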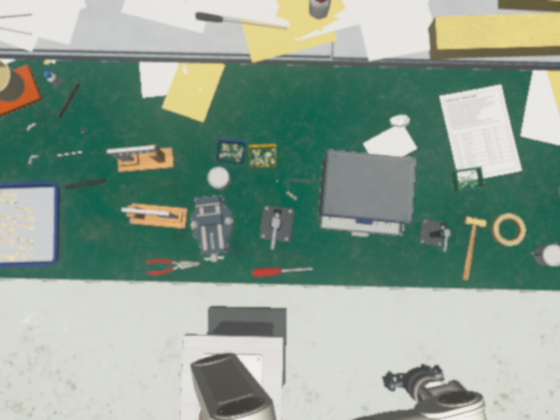

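View pics/wrist0.png

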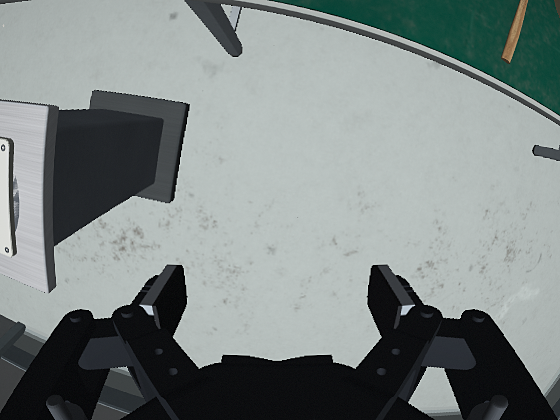

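The top view shows the front rest at about (155,215), the rear rest at (145,158), the larger hanger at (276,225) with its pin pointing down the picture (-x), and the small one at (435,233). Next I'll zoom in.

```bash
cat > h.py <<'E'
import numpy as np,cv2
from workcell import bot
from scipy.spatial.transform import Rotation as Ro
def foc(c): return 210/np.tan(np.radians(c['vfov']/2))
def ray(c,u,v,fish=False):
    f=foc(c);x=(u-c['cx']);y=(v-c['cy'])
    if fish:
        r=np.hypot(x,y);th=r/f;s=np.sin(th)/max(r,1e-9);d=np.array([x*s,y*s,np.cos(th)])
    else: d=np.array([x/f,y/f,1.])
    R=np.array(c['R']);return -R.T@c['t'],R.T@d
def onplane(c,u,v,z,fish=False):
    o,d=ray(c,u,v,fish);return o+d*(z-o[2])/d[2]
def ontoplane(c,u,v,p,n,fish=False):
    o,d=ray(c,u,v,fish);return o+d*(np.dot(n,np.array(p)-o)/np.dot(n,d))
def proj(c,X,fish=False):
    q=np.array(c['R'])@np.array(X)+c['t'];f=foc(c)
    if fish:
        r=np.hypot(q[0],q[1]);th=np.arctan2(r,q[2]);return np.array([c['cx']+f*th*q[0]/r,c['cy']+f*th*q[1]/r])
    return np.array([c['cx']+f*q[0]/q[2],c['cy']+f*q[1]/q[2]])
E
python3 - <<'E'
import cv2,numpy as np
from h import *
t=cv2.imread('pics/top0.png');s=cv2.imread('pics/side0.png')
cv2.imwrite('pics/topz.png',cv2.resize(t[130:290,100:330],None,fx=3.4,fy=3.4,interpolation=cv2.INTER_CUBIC))
cv2.imwrite('pics/sidez.png',cv2.resize(s[130:270,215:345],None,fx=4.2,fy=4.2,interpolation=cv2.INTER_CUBIC))
c=bot.get_calibration('top')
for n,u,v,z in [('restF',158,216,.012),('restR',146,160,.012),('hangerbase',276,223,.012),('tin',218,178,.059),('pinend',274,246,.2),('screwdr',283,271,.013),('vise',212,225,.05),('box',367,190,.1)]:
    print(n,onplane(c,u,v,z).round(3))
d=np.load('pics/top0.npy')
for u,v in [(150,211),(135,150),(276,210),(274,240),(212,225),(367,190),(212,205),(218,178)]:
    o,r=ray(c,u,v); print(u,v,d[v,u],(o+r*d[v,u]).round(3))
E
```

```text
restF [0.527 0.255 0.012]
restR [0.711 0.304 0.012]
hangerbase [ 0.513 -0.129  0.012]
tin [0.649 0.058 0.059]
pinend [ 0.435 -0.127  0.2  ]
screwdr [ 0.359 -0.156  0.013]
vise [0.499 0.073 0.05 ]
box [ 0.615 -0.408  0.1  ]
150 211 1.3885305 [0.53  0.241 0.158]
135 150 1.4062315 [0.711 0.295 0.159]
276 210 1.3922632 [ 0.542 -0.13   0.155]
274 240 1.3346559 [ 0.452 -0.127  0.203]
212 225 1.5223979 [0.501 0.077 0.02 ]
367 190 1.3740166 [ 0.604 -0.394  0.179]
212 205 1.484645 [0.561 0.073 0.064]
218 178 1.4950415 [0.648 0.057 0.063]
```

View pics/topz.png

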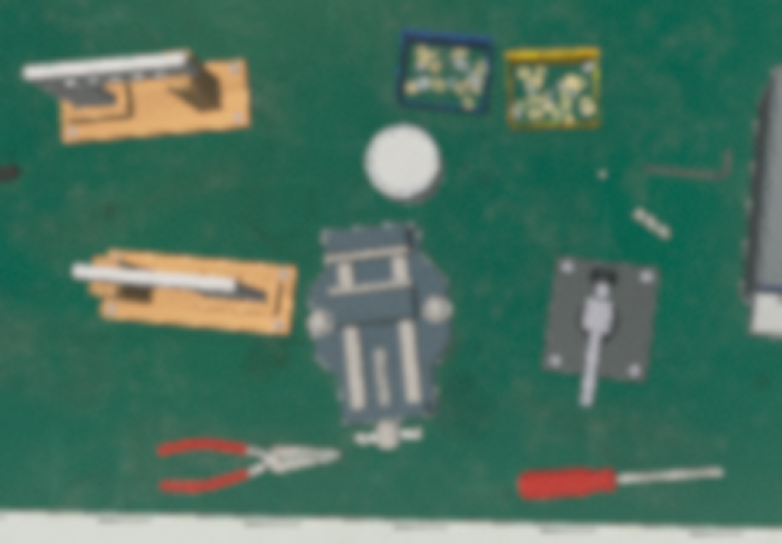

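View pics/sidez.png

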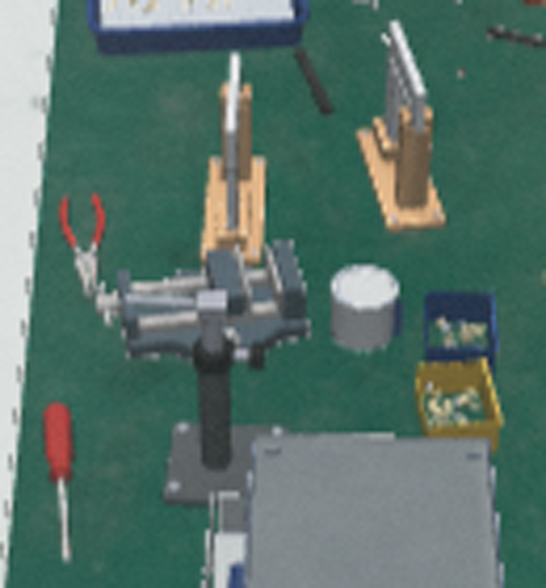

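```bash
python3 - <<'E'
from h import *
o=bot.get_obs();T=Ro.from_quat(o['tool_rot']).as_matrix()
c=bot.get_calibration('wrist');R=np.array(c['R']);p=-R.T@c['t']
print('T',T.round(3));print('cam in tool',(T.T@(p-o['eef_pos'])).round(4),'cam axes in tool (rows)',(R@T).round(3))
E
```

```text
T [[ 0.224 -0.975 -0.   ]
 [-0.975 -0.224  0.002]
 [-0.002 -0.    -1.   ]]
cam in tool [ 0.001  -0.0748 -0.1429] cam axes in tool (rows) [[ 1.     0.001 -0.   ]
 [-0.001  0.958 -0.286]
 [ 0.     0.286  0.958]]
```

```bash
cat >> h.py <<'E'
def plan(target,yaw,n,nmax=8.55):
    """units rows to world TCP target with tool down, tool x at yaw (deg)."""
    o=bot.get_obs();T=Ro.from_quat(o['tool_rot']);
    tx=T.as_matrix()[:,0];y0=np.degrees(np.arctan2(tx[1],tx[0]))
    Rt=Ro.from_euler('z',yaw,degrees=True)*Ro.from_euler('x',180,degrees=True)
    rv=(T.inv()*Rt).as_rotvec(degrees=True)
    d=np.array(target)-o['eef_pos']
    print('now',o['eef_pos'].round(4),'yaw',round(y0,2),'turn deg',rv.round(2),'shift tool mm',(T.inv().apply(d)*1000).round(1), 'F',np.round(o['ft_force'],2))
    step=Ro.from_rotvec(rv/n,degrees=True);cur=T
    for i in range(n):
        print(i,(cur.inv().apply(d/n)/.025).round(3),(rv/n/180).round(4)); cur=cur*step
E
python3 - <<'E'
from h import *
plan([.44,-.10,.33],0,18)
E
```

```text
now [ 0.1118 -0.4868  0.2306] yaw -77.06 turn deg [-6.000e-02  8.000e-02 -7.706e+01] shift tool mm [-303.7 -406.4  -98.9] F [-0.57  0.22  0.17]
0 [-0.675 -0.903 -0.22 ] [-0.      0.     -0.0238]
1 [-0.606 -0.951 -0.22 ] [-0.      0.     -0.0238]
2 [-0.533 -0.994 -0.22 ] [-0.      0.     -0.0238]
3 [-0.457 -1.031 -0.22 ] [-0.      0.     -0.0238]
4 [-0.379 -1.062 -0.22 ] [-0.      0.     -0.0238]
5 [-0.299 -1.087 -0.22 ] [-0.      0.     -0.0238]
6 [-0.217 -1.106 -0.22 ] [-0.      0.     -0.0238]
7 [-0.133 -1.119 -0.22 ] [-0.      0.     -0.0238]
8 [-0.049 -1.126 -0.221] [-0.      0.     -0.0238]
9 [ 0.035 -1.127 -0.221] [-0.      0.     -0.0238]
10 [ 0.119 -1.121 -0.221] [-0.      0.     -0.0238]
11 [ 0.202 -1.109 -0.221] [-0.      0.     -0.0238]
12 [ 0.284 -1.091 -0.221] [-0.      0.     -0.0238]
13 [ 0.365 -1.067 -0.221] [-0.      0.     -0.0238]
14 [ 0.444 -1.036 -0.221] [-0.      0.     -0.0238]
15 [ 0.52  -1.    -0.221] [-0.      0.     -0.0238]
16 [ 0.593 -0.959 -0.221] [-0.      0.     -0.0238]
17 [ 0.663 -0.912 -0.221] [-0.      0.     -0.0238]
```

```bash
python3 -m inch '[[-0.51,-0.68,-0.3,0,0,-0.018,-1],[-0.47,-0.7,-0.3,0,0,-0.018,-1],[-0.43,-0.73,-0.3,0,0,-0.018,-1],[-0.39,-0.76,-0.2,0,0,-0.018,-1],[-0.34,-0.78,-0.2,0,0,-0.018,-1],[-0.3,-0.8,-0.2,0,0,-0.018,-1],[-0.25,-0.81,-0.2,0,0,-0.018,-1],[-0.2,-0.83,-0.2,0,0,-0.018,-1]]'
python3 -m inch '[[-0.15,-0.84,-0.2,0,0,-0.018,-1],[-0.1,-0.84,-0.2,0,0,-0.018,-1],[-0.05,-0.85,-0.2,0,0,-0.018,-1],[0,-0.85,-0.2,0,0,-0.018,-1],[0.05,-0.84,-0.1,0,0,-0.018,-1],[0.1,-0.84,-0.1,0,0,-0.018,-1],[0.15,-0.83,-0.1,0,0,-0.018,-1],[0.2,-0.82,-0.1,0,0,-0.018,-1]]'
python3 - <<'E'
from h import *
plan([.44,-.10,.33],0,8)
E
```

```text
clock: 0.95
eef_pos: [0.2223, -0.3568, 0.2787]
tool_rot: [0.903, -0.431, -0.0, -0.0]
ft_force: [-0.1, -0.1, -0.4]
grip_width: 0.0855
clock: 1.75
eef_pos: [0.3346, -0.2301, 0.3087]
tool_rot: [0.976, -0.217, -0.0, -0.0]
ft_force: [0.8, -0.4, -0.7]
grip_width: 0.0854
now [ 0.3346 -0.2301  0.3087] yaw -25.09 turn deg [-1.000e-02  3.000e-02 -2.509e+01] shift tool mm [  40.3 -162.5  -21.3] F [ 0.81 -0.4  -0.68]
0 [ 0.201 -0.812 -0.107] [-0.      0.     -0.0174]
1 [ 0.246 -0.8   -0.107] [-0.      0.     -0.0174]
2 [ 0.289 -0.786 -0.107] [-0.      0.     -0.0174]
3 [ 0.331 -0.769 -0.107] [-0.      0.     -0.0174]
4 [ 0.373 -0.749 -0.107] [-0.      0.     -0.0174]
5 [ 0.413 -0.728 -0.107] [-0.      0.     -0.0174]
6 [ 0.453 -0.704 -0.107] [-0.      0.     -0.0174]
7 [ 0.491 -0.678 -0.107] [-0.      0.     -0.0174]
```

```bash
python3 -m inch '[[0.2,-0.81,-0.1,0,0,-0.0174,-1],[0.25,-0.8,-0.1,0,0,-0.0174,-1],[0.29,-0.79,-0.1,0,0,-0.0174,-1],[0.33,-0.77,-0.1,0,0,-0.0174,-1],[0.37,-0.75,-0.1,0,0,-0.0174,-1],[0.41,-0.73,-0.1,0,0,-0.0174,-1],[0.45,-0.7,-0.1,0,0,-0.0174,-1],[0.49,-0.68,-0.1,0,0,-0.0174,-1]]'
cat >> h.py <<'E'
def snap(name,tag,lossless=True):
    import pickle
    o=bot.get_obs();c=bot.get_calibration(name);p,d=bot.camera(name)
    cv2.imwrite(f'pics/{tag}.png',p);pickle.dump((c,p,d,o),open(f'pics/{tag}.pkl','wb'));return c,p,d,o
def load(tag):
    import pickle; return pickle.load(open(f'pics/{tag}.pkl','rb'))
E
python3 - <<'E'
from h import *
snap('wrist','w1');print(bot.get_obs()['eef_pos'])
E
```

```text
clock: 2.55
eef_pos: [0.4401, -0.1002, 0.3286]
tool_rot: [1.0, -0.0, -0.0, -0.0]
ft_force: [-0.2, 0.1, 0.1]
grip_width: 0.0852
[ 0.44202299 -0.09829756  0.32871344]
```

View pics/w1.png

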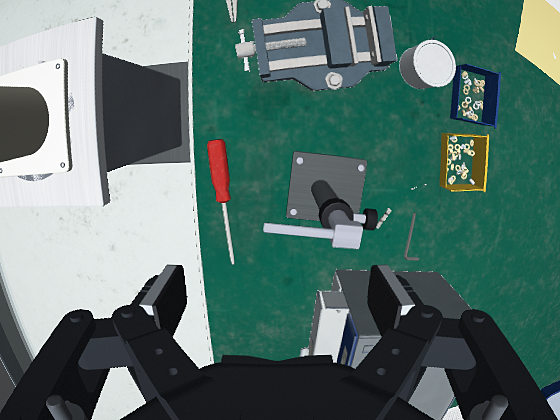

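The pin runs from about (265,228) to (333,237) and its head sits at (347,236). I'll zoom in for edges.

```bash
python3 - <<'E'
from h import *
c,p,d,o=load('w1')
cv2.imwrite('pics/w1z.png',cv2.resize(p[150:260,250:390],None,fx=5.5,fy=5.4,interpolation=cv2.INTER_CUBIC))
for u in range(262,360,6): 
    col=p[215:250,u].astype(int).sum(1); print(u,col.tolist())
for u,v in [(300,233),(320,235),(270,229),(347,230)]: 
    f=foc(c);z=d[v,u];o_,r=ray(c,u,v,True);print(u,v,z,(o_+r/ (np.array(c['R'])@r)[2]*z).round(4))
E
```

```text
262 [212, 220, 224, 227, 229, 223, 214, 210, 209, 197, 184, 168, 166, 162, 166, 182, 190, 205, 209, 208, 210, 218, 213, 214, 216, 208, 200, 198, 199, 192, 194, 193, 191, 192, 183]
268 [207, 202, 204, 197, 197, 206, 204, 98, 460, 649, 620, 617, 617, 617, 620, 604, 631, 462, 207, 212, 208, 205, 206, 212, 216, 210, 205, 199, 194, 205, 207, 201, 191, 197, 199]
274 [208, 219, 219, 214, 214, 209, 207, 182, 247, 536, 643, 618, 621, 621, 617, 612, 610, 650, 230, 170, 192, 193, 200, 205, 208, 221, 226, 222, 209, 203, 201, 200, 202, 198, 190]
280 [201, 206, 208, 212, 212, 215, 212, 210, 176, 487, 607, 630, 620, 620, 620, 621, 609, 624, 549, 150, 179, 196, 195, 195, 191, 196, 193, 194, 195, 193, 199, 189, 187, 188, 185]
286 [275, 325, 111, 183, 184, 198, 198, 196, 180, 185, 487, 638, 623, 620, 622, 620, 616, 606, 657, 339, 164, 196, 211, 226, 221, 215, 210, 205, 202, 209, 218, 205, 199, 197, 195]
292 [249, 293, 299, 161, 194, 203, 211, 206, 194, 170, 314, 572, 626, 622, 624, 622, 617, 612, 625, 618, 182, 194, 202, 195, 207, 228, 235, 226, 222, 218, 205, 216, 225, 228, 234]
298 [310, 293, 299, 2
[... 1430 characters left out ...]
, 300, 303, 302, 299, 306, 299, 297, 327, 492, 640, 598, 596, 595, 590, 601, 611, 614, 614, 619, 617, 619, 610, 598, 600, 598, 592, 587, 580, 581, 606, 530, 288, 175]
352 [77, 77, 76, 78, 72, 149, 311, 312, 310, 299, 380, 587, 607, 596, 595, 585, 592, 605, 612, 615, 616, 618, 620, 615, 604, 597, 599, 597, 592, 585, 581, 590, 616, 354, 188]
358 [624, 600, 597, 604, 611, 617, 549, 258, 304, 313, 318, 467, 632, 603, 597, 595, 590, 603, 612, 613, 616, 617, 619, 620, 611, 597, 602, 608, 612, 606, 597, 608, 635, 554, 198]
300 233 0.28165916 [ 0.4623 -0.1266  0.2071]
320 235 0.2845015 [ 0.4802 -0.1294  0.205 ]
270 229 0.28213283 [ 0.4362 -0.1233  0.2057]
347 230 0.27960423 [ 0.5035 -0.1236  0.2084]
```

View pics/w1z.png

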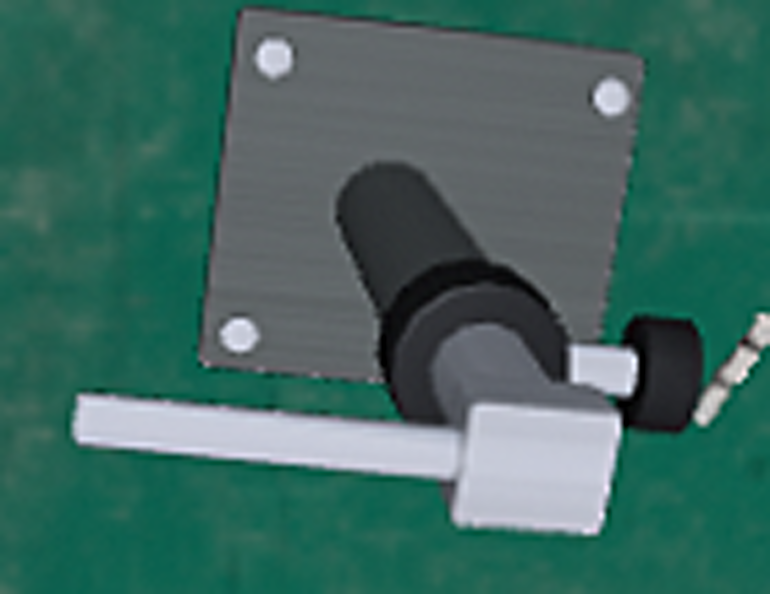

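```bash
python3 -m inch '[[0,0.8,0,0,0,0,-1],[0,0.8,0,0,0,0,-1],[0,0.8,0,0,0,0,-1],[0,0.8,0,0,0,0,-1],[0,0.8,0,0,0,0,-1],[0,0,0,0,0,0,-1],[0,0,0,0,0,0,-1],[0,0,0,0,0,0,-1]]'
cat >> h.py <<'E'
def edges(p,u,v0,v1,thr=410,chan=None):
    col=p[v0:v1,u].astype(float).sum(1);m=col>thr
    k=np.where(m)[0]
    if len(k)<3: return None
    # longest run
    runs=np.split(k,np.where(np.diff(k)>1)[0]+1);r=max(runs,key=len);a,b=r[0],r[-1]
    if a==0 or b==len(col)-1: return None
    ta=a-(col[a]-thr)/(col[a]-col[a-1]);tb=b+(col[b]-thr)/(col[b]-col[b+1])
    return v0+ta,v0+tb
E
python3 - <<'E'
from h import *
o=load('w1')[3];print('w1 pose',o['eef_pos'],o['joint_vel'].round(3))
c,p,d,o=snap('wrist','w2');print(o['eef_pos'],o['joint_vel'].round(4))
E
```

```text
clock: 3.4
eef_pos: [0.4393, -0.2004, 0.3287]
tool_rot: [1.0, -0.001, -0.0, -0.0]
ft_force: [0.3, -0.0, 0.8]
grip_width: 0.0854
w1 pose [ 0.44010602 -0.10018855  0.32858943] [ 0.423  0.183  0.273  0.089 -0.001 -0.121]
[ 0.43933854 -0.20043407  0.32868736] [ 0.0095 -0.0028  0.0002 -0.0009 -0.0025 -0.0011]
```

View pics/w2.png

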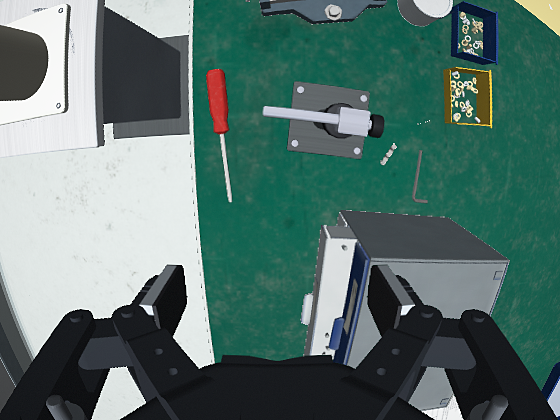

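Now the pin lies nearly over the column, from about (264,112) to (337,120). I'll fit the axis in both views.

```bash
python3 - <<'E'
from h import *
def axis(tag,v0,v1,us):
    c,p,d,o=load(tag);L=[]
    for u in us:
        e=edges(p,u,v0,v1)
        if e: L.append((u,(e[0]+e[1])/2,e[1]-e[0]))
    L=np.array(L);k=np.polyfit(L[:,0],L[:,1],1);res=L[:,1]-np.polyval(k,L[:,0]);L=L[abs(res)<.6]
    print(tag,len(L),'w',np.median(L[:,2]).round(2),'res',res.std().round(3));return c,L
A,LA=axis('w1',217,244,range(270,330,2));B,LB=axis('w2',100,128,range(270,326,2))
for z in [.195,.198,.2,.202,.205,.208]:
    out=[]
    for c,L in((A,LA),(B,LB)):
        P=np.array([onplane(c,u,v,z,True) for u,v,_ in L]);k=np.polyfit(P[:,0],P[:,1],1)
        out+= [np.degrees(np.arctan(k[0])).round(2),np.polyval(k,.46).round(4)]
    print(z,out)
for tag,row in(('w1',228),('w2',112)):
    c,p,d,o=load(tag)
    for v in range(row-2,row+5): print(v,p[v,258:272].astype(int).sum(1).tolist())
    us,vs=np.meshgrid(range(272,325,3),range(row-2,row+14));
    pts=[]
    for u,v in zip(us.ravel(),vs.ravel()):
        if p[v,u].astype(int).sum()>590 and d[v,u]>0:
            oo,r=ray(c,u,v,True);pts.append(oo+r/(np.array(c['R'])@r)[2]*d[v,u])
    pts=np.array(pts);print(tag,'depth z median',np.median(pts[:,2]),pts[:,2].std(),len(pts))
E
```

```text
w1 30 w 9.05 res 0.06
w2 28 w 9.73 res 0.128
0.195 [np.float64(-6.25), np.float64(-0.1285), np.float64(-6.25), np.float64(-0.1254)]
0.198 [np.float64(-6.25), np.float64(-0.1274), np.float64(-6.25), np.float64(-0.1255)]
0.2 [np.float64(-6.25), np.float64(-0.1267), np.float64(-6.25), np.float64(-0.1255)]
0.202 [np.float64(-6.25), np.float64(-0.126), np.float64(-6.25), np.float64(-0.1256)]
0.205 [np.float64(-6.25), np.float64(-0.1249), np.float64(-6.25), np.float64(-0.1256)]
0.208 [np.float64(-6.25), np.float64(-0.1239), np.float64(-6.25), np.float64(-0.1257)]
226 [218, 218, 215, 206, 168, 378, 618, 634, 622, 616, 617, 620, 623, 620]
227 [214, 210, 208, 199, 166, 376, 616, 629, 617, 617, 617, 621, 620, 618]
228 [222, 214, 205, 194, 162, 505, 634, 630, 620, 619, 617, 618, 618, 621]
229 [255, 237, 216, 202, 166, 477, 625, 624, 621, 614, 620, 619, 621, 622]
230 [277, 256, 223, 209, 182, 457, 611, 613, 603, 600, 604, 604, 604, 607]
231 [251, 233, 220, 208, 190, 287, 620, 660, 659, 662, 631, 627, 624, 619]
232 [229, 220, 211, 214, 205, 179, 290, 312, 338, 422, 462, 495, 538, 588]
w1 depth z median 0.2057361005258489 0.000874086148208779 137
110 [206, 209, 209, 192, 271, 518, 651, 625, 619, 620, 618, 622, 621, 620]
111 [216, 210, 211, 192, 312, 550, 636, 617, 614, 616, 615, 616, 617, 618]
112 [225, 227, 221, 203, 324, 550, 620, 605, 600, 601, 602, 603, 608, 606]
113 [241, 239, 231, 212, 317, 537, 631, 619, 612, 609, 609, 606, 606, 606]
114 [249, 240, 234, 226, 295, 477, 566, 565, 582, 604, 612, 624, 634, 638]
115 [251, 240, 235, 236, 224, 319, 426, 417, 429, 447, 462, 479, 494, 512]
116 [251, 238, 236, 244, 242, 235, 234, 239, 266, 282, 305, 328, 345, 359]
w2 depth z median 0.20572996233879862 0.0008793939165578788 128
```

```bash
python3 -m inch '[[0.15,-1,0,0,0,0,-1],[0.15,-1,0,0,0,0,-1],[0.15,-1,0,0,0,0,-1],[0.15,-1,0,0,0,0,-1],[0.15,-1,0,0,0,0,-1],[0.15,-1,0,0,0,0,-1],[0.15,-1,0,0,0,0,-1],[0.15,-1,0,0,0,0,-1]]'
python3 -m inch '[[0.15,-1,0.2,0,0,0,-1],[0.15,-1,0.2,0,0,0,-1],[0.15,-1,0.2,0,0,0,-1],[0.15,-1,0.2,0,0,0,-1],[0.15,-1,0.2,0,0,0,-1],[0.15,-1,0.2,0,0,0,-1],[0.15,-1,0,0,0,0,-1],[0,0,0,0,0,0,-1]]'
python3 - <<'E'
from h import *
c,p,d,o=snap('wrist','w3');print(o['eef_pos'],o['joint_pos'].round(3),o['joint_vel'].round(3))
E
```

```text
clock: 4.25
eef_pos: [0.4699, 0.0007, 0.329]
tool_rot: [1.0, -0.001, 0.0, -0.0]
ft_force: [-0.2, 0.3, 0.2]
grip_width: 0.0855
clock: 5.05
eef_pos: [0.4964, 0.1771, 0.2983]
tool_rot: [1.0, 0.001, -0.0, -0.0]
ft_force: [-1.0, 0.6, -0.1]
grip_width: 0.0855
[0.49644034 0.17707352 0.29825538] [3.420e-01 2.790e-01 2.290e-01 1.521e+00 1.000e-03 1.911e+00] [-0.045 -0.022 -0.018  0.013 -0.032 -0.028]
```

View pics/w3.png

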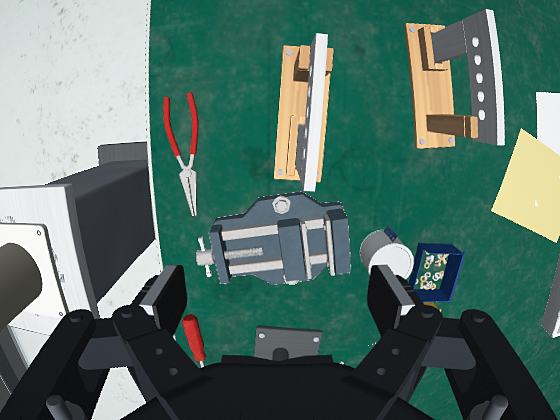

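The front bracket's top edge runs from about (321,34) to (310,190), with its leg at the lower (-y) end near (302,165). I'll zoom in.

```bash
python3 - <<'E'
from h import *
c,p,d,o=load('w3')
cv2.imwrite('pics/w3z.png',cv2.resize(p[25:200,260:350],None,fx=3.4,fy=3.4,interpolation=cv2.INTER_CUBIC).transpose(1,0,2)[:, ::-1].copy())
hsv=cv2.cvtColor(p,cv2.COLOR_BGR2HSV)
m=((p.astype(int).sum(2)>640)&(hsv[...,1]<40)).astype(np.uint8)
n,l,s,ce=cv2.connectedComponentsWithStats(m)
for i in range(1,n):
    if s[i,4]>150 and 270<ce[i,0]<350 and ce[i,1]<200:
        pts=np.argwhere(l==i)[:,::-1].astype(np.float32);r=cv2.minAreaRect(pts);print(s[i],r)
        for z in (.160,.163):
            B=np.array([onplane(c,u,v,z,True) for u,v in cv2.boxPoints(r)]);print(z,B.round(4).tolist(),'L',np.linalg.norm(B-np.roll(B,1,0),axis=1).round(4))
            P=np.array([onplane(c,u,v,z,True) for u,v in pts]);k=np.polyfit(P[:,1],P[:,0],1);print('yaw of bar (deg, from y)',-np.degrees(np.arctan(k[0])).round(2),'mean',P.mean(0).round(4))
E
```

```text
[ 304   33   24  158 1806] ((315.78619384765625, 111.92289733886719), (12.001655578613281, 157.53668212890625), 4.573921203613281)
0.16 [[0.5222, 0.1853, 0.16], [0.5319, 0.3246, 0.16], [0.5422, 0.3242, 0.16], [0.533, 0.1845, 0.16]] L [0.0108 0.1396 0.0104 0.1401]
yaw of bar (deg, from y) -3.88 mean [0.5319 0.2545 0.16  ]
0.163 [[0.522, 0.186, 0.163], [0.5315, 0.3238, 0.163], [0.5418, 0.3234, 0.163], [0.5326, 0.1851, 0.163]] L [0.0107 0.1381 0.0103 0.1386]
yaw of bar (deg, from y) -3.88 mean [0.5316 0.2544 0.163 ]
```

View pics/w3z.png

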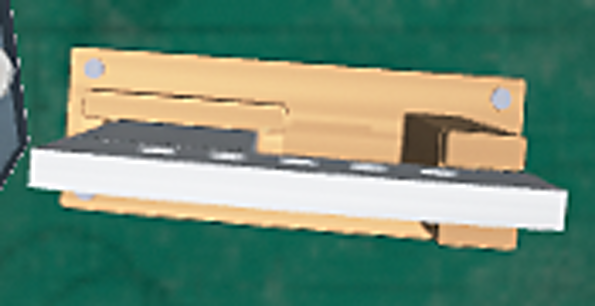

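Measured length is 140 mm on the z=0.160 plane and 138.3 mm on 0.163. The leg spans about 0.42 of the bar at its -y end. Both say the front bracket is the wide one, so the level hole is its y=-20 hole. Its bar yaw is -3.9°.

```bash
python3 - <<'E'
from h import *
c,p,d,o=load('w2')
print('pin end', onplane(c,262.3,111.5,.202,True).round(4), onplane(c,262.3,111.5,.206,True).round(4))
plan([.5305,.2345,.20],-3.9,6)
E
```

```text
pin end [ 0.4298 -0.1235  0.202 ] [ 0.43   -0.1236  0.206 ]
now [0.4963 0.1756 0.2985] yaw 0.04 turn deg [0.02 0.03 3.94] shift tool mm [ 34.3 -58.9  98.4] F [ 0.64  0.14 -1.17]
0 [ 0.228 -0.393  0.656] [0.     0.     0.0037]
1 [ 0.224 -0.395  0.656] [0.     0.     0.0037]
2 [ 0.219 -0.398  0.656] [0.     0.     0.0037]
3 [ 0.215 -0.4    0.656] [0.     0.     0.0037]
4 [ 0.21  -0.403  0.656] [0.     0.     0.0037]
5 [ 0.205 -0.405  0.657] [0.     0.     0.0037]
```

```bash
python3 -m inch '[[0.23,-0.39,0.65,0,0,0.0037,-1],[0.22,-0.4,0.65,0,0,0.0037,-1],[0.22,-0.4,0.65,0,0,0.0037,-1],[0.22,-0.4,0.65,0,0,0.0037,-1],[0.21,-0.4,0.65,0,0,0.0037,-1],[0.21,-0.41,0.65,0,0,0.0037,-1],[0,0,0,0,0,0,-1],[0,0,0,0,0,0,-1]]'
python3 - <<'E'
from h import *
c,p,d,o=snap('wrist','w4');print(o['eef_pos'],o['joint_pos'].round(3),o['joint_vel'].round(3))
hsv=cv2.cvtColor(p,cv2.COLOR_BGR2HSV)
m=((p.astype(int).sum(2)>640)&(hsv[...,1]<40)).astype(np.uint8)
n,l,s,ce=cv2.connectedComponentsWithStats(m)
for i in range(1,n):
    if s[i,4]>800: print(s[i],ce[i],cv2.minAreaRect(np.argwhere(l==i)[:,::-1].astype(np.float32)))
plan([.5305,.2345,.1405],-3.9,6)
E
```

```text
clock: 5.9
eef_pos: [0.5312, 0.2324, 0.2012]
tool_rot: [0.999, -0.036, -0.0, 0.0]
ft_force: [0.8, 0.1, 0.1]
grip_width: 0.0854
[0.53123504 0.23238524 0.20119781] [ 0.413  0.414  0.171  1.329 -0.     2.056] [-0.005 -0.02   0.017  0.002  0.001 -0.   ]
[    0     0   126   305 18724] [ 42.12625507 117.01313822] ((45.489990234375, 154.4300079345703), (318.622314453125, 115.96551513671875), 81.8698959350586)
[ 515   17   25  196 1761] [530.84951732 112.80692788] ((529.8060913085938, 113.97002410888672), (195.57421875, 15.792701721191406), 85.8510971069336)
[ 262   83   18  222 3709] [271.10622809 189.23914802] ((270.5, 193.5), (221.0, 17.0), 90.0)
[   0  256   53   91 2047] [ 24.74255007 293.05471422] ((22.75996971130371, 300.65673828125), (97.71754455566406, 35.196773529052734), 69.53773498535156)
[   0  295   38   92 1223] [ 17.35731807 336.65085854] ((18.989355087280273, 339.65521240234375), (91.8549575805664, 34.26045227050781), 85.79464721679688)
[  91  366   55   54 1785] [117.65042017 395.82969188] ((110.2340087890625, 395.6619873046875), (48.73379898071289, 56.17256164550781), 61.26020431518555)
now [0.5316 0.2324 0.202 ] yaw -4.17 turn deg [ 0.   -0.03 -0.27] shift tool mm [-1.3 -2.  61.5] F [ 0.25  0.32 -0.48]
0 [-0.008 -0.013  0.41 ] [ 0.     -0.     -0.0002]
1 [-0.008 -0.013  0.41 ] [ 0.     -0.     -0.0002]
2 [-0.008 -0.013  0.41 ] [ 0.     -0.     -0.0002]
3 [-0.008 -0.013  0.41 ] [ 0.     -0.     -0.0002]
4 [-0.008 -0.013  0.41 ] [ 0.     -0.     -0.0002]
5 [-0.008 -0.013  0.41 ] [ 0.     -0.     -0.0002]
```

View pics/w4.png

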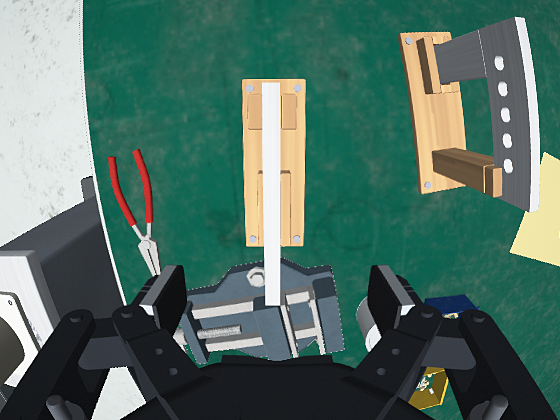

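```bash
python3 - <<'E'
from h import *
c,p,d,o=load('w4')
T=Ro.from_quat(o['tool_rot'])
print('cam',(-np.array(c['R']).T@c['t']).round(4), T.inv().apply(-np.array(c['R']).T@c['t']-o['eef_pos']))
for v in (90,120,150,180,210,240,270,295):
    row=p[v,250:295].astype(float).sum(1);k=np.where((row>660))[0]; u=250+(k[0]+k[-1])/2
    P=onplane(c,u,v,.160,True);print(v,u,len(k),P.round(4),T.inv().apply(P-o['eef_pos']).round(4))
for v in (83,304.5): 
    P=onplane(c,271,v,.16,True);print(v,P.round(4))
E
```

```text
cam [0.5384 0.3049 0.344 ] [ 0.00174048 -0.07271536 -0.14290349]
90 270.5 18 [0.5361 0.32   0.16  ] [-0.0014 -0.0878  0.0411]
120 270.5 18 [0.5349 0.3031 0.16  ] [-0.0015 -0.0708  0.0411]
150 270.5 18 [0.5336 0.2861 0.16  ] [-0.0015 -0.0538  0.0412]
180 271.0 17 [0.5325 0.2687 0.16  ] [-0.0013 -0.0364  0.0412]
210 271.0 17 [0.5311 0.2508 0.16  ] [-0.0014 -0.0183  0.0412]
240 271.5 16 [0.5299 0.2317 0.16  ] [-0.0012  0.0007  0.0412]
270 265.0 19 [0.5242 0.2116 0.16  ] [-0.0055  0.0212  0.0412]
295 272.0 15 [0.5272 0.1927 0.16  ] [-0.0012  0.0398  0.0412]
83 [0.5367 0.324  0.16  ]
304.5 [0.5259 0.1853 0.16  ]
```

```bash
python3 -m inch '[[-0.05,-0.08,0.4,0,0,0,-1],[0,0,0.5,0,0,0,-1],[0,0,0.5,0,0,0,-1],[0,0,0.5,0,0,0,-1],[0,0,0.3,0,0,0,-1],[0,0,0.2,0,0,0,-1],[0,0,0.04,0,0,0,-1],[0,0,0,0,0,0,-1]]'
python3 - <<'E'
from h import *
plan([.5303,.2345,.1405],-4,1)
E
```

```text
clock: 6.75
eef_pos: [0.5306, 0.2349, 0.1403]
tool_rot: [0.999, -0.036, 0.0, -0.0]
ft_force: [0.7, 0.5, -0.1]
grip_width: 0.0856
now [0.5306 0.2349 0.1403] yaw -4.17 turn deg [-0.   -0.01 -0.17] shift tool mm [-0.2  0.5 -0.2] F [ 0.75  0.51 -0.15]
0 [-0.01   0.018 -0.007] [-0.     -0.     -0.0009]
```

Well placed. Closing the fingers.

```bash
python3 -m inch '[[0,0,0,0,0,0,1],[0,0,0,0,0,0,1],[0,0,0,0,0,0,1],[0,0,0,0,0,0,1],[0,0,0,0,0,0,1],[0,0,0,0,0,0,1],[0,0,0,0,0,0,1],[0,0,0,0,0,0,1]]'
python3 - <<'E'
from h import *
o=bot.get_obs();print(o['grip_width'],o['ft_force'].round(2),o['ft_torque'].round(3))
E
```

```text
clock: 7.55
eef_pos: [0.5301, 0.235, 0.1406]
tool_rot: [0.999, -0.036, -0.0, -0.0]
ft_force: [-2.8, -0.5, 3.5]
grip_width: 0.0089
0.008875297765963717 [-2.81 -0.46  3.54] [-0.025  0.591  0.141]
```

```bash
python3 -m inch '[[0,0,-0.1,0,0,0,1],[0,0,-0.1,0,0,0,1],[0,0,-0.15,0,0,0,1],[0,0,-0.2,0,0,0,1],[0,0,-0.25,0,0,0,1],[0,0,-0.3,0,0,0,1],[0,0,-0.4,0,0,0,1],[0,0,-0.4,0,0,0,1]]'
python3 - <<'E'
from h import *
c,p,d,o=snap('wrist','w5');print(o['eef_pos'],o['grip_width'],o['ft_force'].round(2),o['ft_torque'].round(3))
E
```

```text
clock: 8.35
eef_pos: [0.5308, 0.2349, 0.1891]
tool_rot: [0.999, -0.036, 0.0, -0.0]
ft_force: [0.1, 0.2, -3.7]
grip_width: 0.0086
[0.53079139 0.23494471 0.18906467] 0.008588841567413717 [ 0.11  0.17 -3.68] [-0.031 -0.044  0.029]
```

View pics/w5.png

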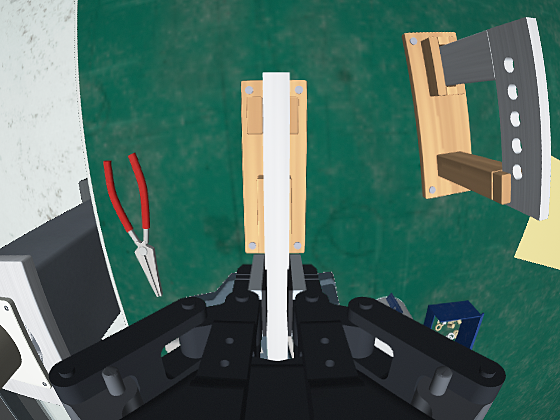

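```bash
python3 - <<'E'
from h import *
c,p,d,o=load('w5');T=Ro.from_quat(o['tool_rot'])
col=p[60:85,270:284].astype(float).sum(2).mean(1);print(col.round().tolist())
k=np.where(col>450)[0][0];v=60+k-(col[k]-450)/(col[k]-col[k-1])
for vv in (v,):
    z=o['eef_pos'][2]+.0195
    P=onplane(c,276.5,vv,z,True);print(vv,P.round(4),'tool',T.inv().apply(P-o['eef_pos']).round(4))
for vv in (80,120,160,200,240):
    row=p[vv,250:300].astype(float).sum(1);k=np.where(row>660)[0];u=250+(k[0]+k[-1])/2
    P=onplane(c,u,vv,z,True);print(u,T.inv().apply(P-o['eef_pos']).round(4), d[vv,int(u)])
    oo,r=ray(c,u,vv,True);print((oo+r/(np.array(c['R'])@r)[2]*d[vv,int(u)]).round(4))
# same ray check in w4
c,p,d,o=load('w4');T=Ro.from_quat(o['tool_rot'])
col=p[70:95,265:277].astype(float).sum(2).mean(1);k=np.where(col>450)[0][0];v=70+k-(col[k]-450)/(col[k]-col[k-1])
P=onplane(c,271,v,.16,True);print('w4 far end',P.round(4))
E
```

```text
[197.0, 198.0, 196.0, 193.0, 188.0, 188.0, 191.0, 193.0, 197.0, 195.0, 183.0, 137.0, 583.0, 750.0, 718.0, 712.0, 712.0, 711.0, 712.0, 712.0, 712.0, 713.0, 712.0, 713.0, 713.0]
71.70134443021767 [0.5391 0.3244 0.2086] tool [ 0.0018 -0.0899 -0.0195]
276.0 [ 0.0017 -0.0867 -0.0195] 0.112952374
[0.5387 0.3211 0.2099]
276.5 [ 0.0018 -0.0714 -0.0195] 0.117729984
[0.5378 0.306  0.2095]
276.0 [ 0.0016 -0.0561 -0.0195] 0.122299306
[0.5365 0.2909 0.2092]
276.0 [ 0.0016 -0.0403 -0.0195] 0.12763935
[0.5353 0.275  0.2084]
276.5 [ 0.0018 -0.0235 -0.0195] 0.13135028
[0.5343 0.2586 0.2095]
w4 far end [0.5369 0.3265 0.16  ]
```

```bash
python3 - <<'E'
from h import *
for t in ['w1','w2','w3','w4','w5']:
    c,p,d,o=load(t);T=Ro.from_quat(o['tool_rot']);R=np.array(c['R'])
    print(t,T.inv().apply(-R.T@c['t']-o['eef_pos']).round(4),Ro.from_matrix(R@T.as_matrix()).as_rotvec(degrees=True).round(3),c['cx'],c['cy'])
for i in range(4):
    o=bot.get_obs();c=bot.get_calibration('wrist');R=np.array(c['R']);print(o['eef_pos'].round(5),(-R.T@c['t']).round(5))
E
```

```text
w1 [ 0.0017 -0.0726 -0.1429] [16.724 -0.071 -0.051] 276.6816173962259 211.49438079256754
w2 [ 0.0017 -0.0726 -0.1429] [16.725 -0.069 -0.048] 276.6816173962259 211.49438079256754
w3 [ 0.0017 -0.0726 -0.1429] [16.724 -0.071 -0.051] 276.6816173962259 211.49438079256754
w4 [ 0.0017 -0.0727 -0.1429] [16.718 -0.071 -0.047] 276.6816173962259 211.49438079256754
w5 [ 0.0017 -0.0727 -0.1429] [16.718 -0.069 -0.05 ] 276.6816173962259 211.49438079256754
[0.53172 0.23538 0.19118] [0.53816 0.30752 0.33419]
[0.53172 0.23538 0.19118] [0.53816 0.30752 0.33419]
[0.53172 0.23538 0.19118] [0.53816 0.30752 0.33419]
[0.53172 0.23538 0.19118] [0.53816 0.30752 0.33419]
```

```bash
python3 -m inch '[[0,0,-0.6,0,0,0,1],[0,0,-0.8,0,0,0,1],[0,0,-0.8,0,0,0,1],[0,0,-0.8,0,0,0,1],[-0.5,0.5,0,0,0,0.003,1],[-0.8,0.8,0,0,0,0.003,1],[-0.9,0.8,0,0,0,0.003,1],[-0.9,0.8,0,0,0,0.0026,1]]'
python3 - <<'E'
from h import *
plan([.396,-.1387,.265],-6.25,14)
E
```

```text
clock: 9.2
eef_pos: [0.4461, 0.1689, 0.2632]
tool_rot: [0.999, -0.055, 0.0, -0.0]
ft_force: [-0.2, -0.2, -3.5]
grip_width: 0.009
now [0.4461 0.1689 0.2632] yaw -6.27 turn deg [-0.02 -0.05 -0.02] shift tool mm [-16.2 311.3  -1.9] F [-0.22 -0.18 -3.53]
0 [-0.046  0.889 -0.005] [-0. -0. -0.]
1 [-0.046  0.889 -0.005] [-0. -0. -0.]
2 [-0.046  0.889 -0.005] [-0. -0. -0.]
3 [-0.046  0.889 -0.005] [-0. -0. -0.]
4 [-0.046  0.889 -0.005] [-0. -0. -0.]
5 [-0.047  0.889 -0.005] [-0. -0. -0.]
6 [-0.047  0.889 -0.005] [-0. -0. -0.]
7 [-0.047  0.889 -0.005] [-0. -0. -0.]
8 [-0.047  0.889 -0.005] [-0. -0. -0.]
9 [-0.047  0.889 -0.005] [-0. -0. -0.]
10 [-0.047  0.889 -0.005] [-0. -0. -0.]
11 [-0.047  0.889 -0.005] [-0. -0. -0.]
12 [-0.047  0.889 -0.005] [-0. -0. -0.]
13 [-0.047  0.889 -0.005] [-0. -0. -0.]
```

```bash
python3 -m inch '[[-0.2,0.8,0,0,0,0,1],[-0.2,0.9,0,0,0,0,1],[-0.2,0.9,0,0,0,0,1],[-0.1,0.9,0,0,0,0,1],[0,0.9,0,0,0,0,1],[0,0.9,0,0,0,0,1],[0,0.9,0,0,0,0,1],[0,0.9,0,0,0,0,1]]'
python3 -m inch '[[0,0.9,0,0,0,0,1],[0,0.9,0,0,0,0,1],[0,0.9,0,0,0,0,1],[0,0.8,0,0,0,0,1],[0,0.8,0,0,0,0,1],[0,0.8,0,0,0,0,1],[0,0,0,0,0,0,1],[0,0,0,0,0,0,1]]'
python3 - <<'E'
from h import *
plan([.396,-.1387,.252],-6.25,2)
c,p,d,o=snap('wrist','w6')
E
```

```text
clock: 10.0
eef_pos: [0.4101, -0.0059, 0.2636]
tool_rot: [0.999, -0.054, 0.001, 0.0]
ft_force: [1.3, -1.0, -3.8]
grip_width: 0.0084
clock: 10.8
eef_pos: [0.3963, -0.1319, 0.2633]
tool_rot: [0.998, -0.055, 0.0, -0.0]
ft_force: [0.5, 0.6, -4.7]
grip_width: 0.0084
now [ 0.3963 -0.1319  0.2633] yaw -6.32 turn deg [-0.02 -0.05 -0.07] shift tool mm [ 0.5  6.8 11.3] F [ 0.55  0.59 -4.71]
0 [0.009 0.137 0.225] [-0.0001 -0.0001 -0.0002]
1 [0.009 0.137 0.225] [-0.0001 -0.0001 -0.0002]
```

View pics/w6.png

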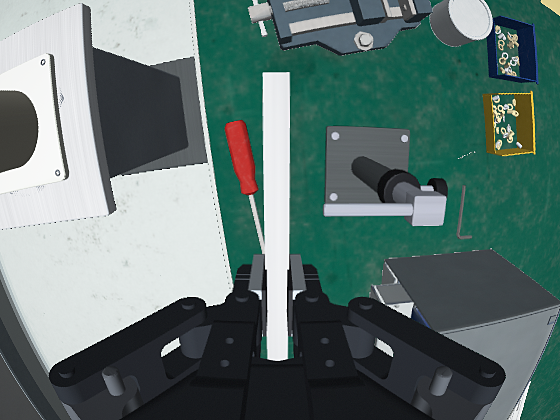

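```bash
python3 -m inch '[[0,0.14,0.22,0,0,0,1],[0,0.13,0.22,0,0,0,1],[0.3,0,0,0,0,0,1],[0.4,0,0,0,0,0,1],[0.5,0,0,0,0,0,1],[0.4,0,0,0,0,0,1],[0.2,0,0,0,0,0,1],[0,0,0,0,0,0,1]]'
python3 -m inch '[[0,0,0.05,0,0,0,1],[0,0,0.05,0,0,0,1],[0,0,0.03,0,0,0,1],[0,0,0.03,0,0,0,1],[0,0,0.02,0,0,0,1],[0,0,0,0,0,0,1],[0,0,0,0,0,0,1],[0,0,0,0,0,0,1]]'
python3 - <<'E'
from h import *
plan([.4408,-.1436,.24],-6.25,1)
E
```

```text
clock: 11.65
eef_pos: [0.4412, -0.1434, 0.2515]
tool_rot: [0.999, -0.054, -0.0, -0.0]
ft_force: [-0.1, -0.0, -3.1]
grip_width: 0.0087
clock: 12.45
eef_pos: [0.4403, -0.1434, 0.2474]
tool_rot: [0.999, -0.055, 0.0, 0.0]
ft_force: [0.8, -0.6, -2.6]
grip_width: 0.0087
now [ 0.4403 -0.1434  0.2474] yaw -6.25 turn deg [ 0.   -0.01 -0.  ] shift tool mm [0.6 0.2 7.4] F [ 0.76 -0.65 -2.6 ]
0 [0.022 0.007 0.295] [ 0. -0. -0.]
```

```bash
python3 -m inch '[[0,0,0.03,0,0,0,1],[0,0,0.03,0,0,0,1],[0,0,0.03,0,0,0,1],[0,0,0.03,0,0,0,1],[0,0,0,0,0,0,1],[0,0,0,0,0,0,1],[0,0,0,0,0,0,1],[0,0,0,0,0,0,1]]'
python3 -m inch '[[0,0,0.03,0,0,0,1],[0,0,0.03,0,0,0,1],[0,0,0.02,0,0,0,1],[0,0,0.02,0,0,0,1],[0,0,0,0,0,0,1],[0,0,0,0,0,0,1],[0,0,0,0,0,0,1],[0,0,0,0,0,0,1]]'
```

```text
clock: 13.25
eef_pos: [0.4403, -0.1433, 0.2444]
tool_rot: [0.999, -0.055, 0.0, -0.0]
ft_force: [-1.2, -0.0, -3.5]
grip_width: 0.0088
clock: 14.05
eef_pos: [0.4403, -0.1434, 0.2418]
tool_rot: [0.999, -0.055, 0.0, 0.0]
ft_force: [0.0, 0.3, -3.9]
grip_width: 0.0085
```

```bash
python3 -m inch '[[0,0,0.01,0,0,0,1],[0,0,0.01,0,0,0,1],[0,0,0.01,0,0,0,1],[0,0,0.01,0,0,0,1],[0,0,0,0,0,0,1],[0,0,0,0,0,0,1],[0,0,0,0,0,0,1],[0,0,0,0,0,0,1]]'
```

```text
clock: 14.85
eef_pos: [0.4403, -0.1434, 0.2408]
tool_rot: [0.999, -0.055, 0.0, 0.0]
ft_force: [-0.2, 0.6, -3.1]
grip_width: 0.0088
```

```bash
python3 -m inch '[[0,0,0.015,0,0,0,1],[0,0,0.015,0,0,0,1],[0,0,0.01,0,0,0,1],[0,0,0.01,0,0,0,1],[0,0,0,0,0,0,1],[0,0,0,0,0,0,1],[0,0,0,0,0,0,1],[0,0,0,0,0,0,1]]'
```

```text
clock: 15.65
eef_pos: [0.4403, -0.1434, 0.2396]
tool_rot: [0.999, -0.055, 0.0, 0.0]
ft_force: [-0.1, -0.2, -3.9]
grip_width: 0.0084
```

```bash
python3 -m inch '[[0,0,0.01,0,0,0,1],[0,0,0.01,0,0,0,1],[0,0,0.01,0,0,0,1],[0,0,0,0,0,0,1],[0,0,0,0,0,0,1],[0,0,0,0,0,0,1],[0,0,0,0,0,0,1],[0,0,0,0,0,0,1]]'
```

```text
clock: 16.45
eef_pos: [0.4403, -0.1434, 0.2388]
tool_rot: [0.999, -0.055, -0.0, 0.0]
ft_force: [0.7, 0.3, -3.1]
grip_width: 0.0084
```

```bash
python3 -m inch '[[0,0,0.01,0,0,0,1],[0,0,0.01,0,0,0,1],[0,0,0.01,0,0,0,1],[0,0,0,0,0,0,1],[0,0,0,0,0,0,1],[0,0,0,0,0,0,1],[0,0,0,0,0,0,1],[0,0,0,0,0,0,1]]'
```

```text
clock: 17.25
eef_pos: [0.4402, -0.1433, 0.238]
tool_rot: [0.999, -0.054, -0.0, 0.0]
ft_force: [0.9, -1.2, -3.3]
grip_width: 0.0084
```

```bash
python3 -m inch '[[0,0,0.01,0,0,0,1],[0,0,0.01,0,0,0,1],[0,0,0.01,0,0,0,1],[0,0,0.01,0,0,0,1],[0,0,0,0,0,0,1],[0,0,0,0,0,0,1],[0,0,0,0,0,0,1],[0,0,0,0,0,0,1]]'
```

```text
clock: 18.05
eef_pos: [0.4403, -0.1434, 0.2371]
tool_rot: [0.999, -0.055, 0.0, 0.0]
ft_force: [0.3, -0.2, -3.1]
grip_width: 0.0084
```

```bash
python3 -m inch '[[0,0,0.01,0,0,0,1],[0,0,0.01,0,0,0,1],[0,0,0.01,0,0,0,1],[0,0,0,0,0,0,1],[0,0,0,0,0,0,1],[0,0,0,0,0,0,1],[0,0,0,0,0,0,1],[0,0,0,0,0,0,1]]'
```

```text
clock: 18.85
eef_pos: [0.4402, -0.1433, 0.2363]
tool_rot: [0.999, -0.055, -0.0, 0.0]
ft_force: [1.0, 0.8, -4.3]
grip_width: 0.0088
```

```bash
python3 -m inch '[[0,0,0.01,0,0,0,1],[0,0,0.01,0,0,0,1],[0,0,0.01,0,0,0,1],[0,0,0,0,0,0,1],[0,0,0,0,0,0,1],[0,0,0,0,0,0,1],[0,0,0,0,0,0,1],[0,0,0,0,0,0,1]]'
```

```text
clock: 19.65
eef_pos: [0.4403, -0.1434, 0.2356]
tool_rot: [0.999, -0.055, 0.0, -0.0]
ft_force: [-0.9, -1.3, -3.2]
grip_width: 0.0086
```

```bash
python3 -m inch '[[0,0,0.01,0,0,0,1],[0,0,0.01,0,0,0,1],[0,0,0.01,0,0,0,1],[0,0,0,0,0,0,1],[0,0,0,0,0,0,1],[0,0,0,0,0,0,1],[0,0,0,0,0,0,1],[0,0,0,0,0,0,1]]'
```

```text
clock: 20.45
eef_pos: [0.4403, -0.1433, 0.2348]
tool_rot: [0.999, -0.055, 0.0, -0.0]
ft_force: [0.3, -1.0, -3.3]
grip_width: 0.009
```

```bash
python3 -m inch '[[0,0,0.01,0,0,0,1],[0,0,0.01,0,0,0,1],[0,0,0.01,0,0,0,1],[0,0,0,0,0,0,1],[0,0,0,0,0,0,1],[0,0,0,0,0,0,1],[0,0,0,0,0,0,1],[0,0,0,0,0,0,1]]'
```

```text
clock: 21.25
eef_pos: [0.4403, -0.1433, 0.2341]
tool_rot: [0.999, -0.054, 0.0, 0.0]
ft_force: [0.3, -0.6, -2.6]
grip_width: 0.0089
```

```bash
python3 -m inch '[[0,0,0.01,0,0,0,1],[0,0,0.01,0,0,0,1],[0,0,0.01,0,0,0,1],[0,0,0,0,0,0,1],[0,0,0,0,0,0,1],[0,0,0,0,0,0,1],[0,0,0,0,0,0,1],[0,0,0,0,0,0,1]]'; python3 -c "
from h import *
o=bot.get_obs();print(o['ft_force'].round(2),o['ft_torque'].round(3))"
```

```text
clock: 22.05
eef_pos: [0.4404, -0.1435, 0.2337]
tool_rot: [0.999, -0.055, 0.0, 0.0]
ft_force: [-3.6, 0.7, 4.3]
grip_width: 0.0086
[-3.56  0.73  4.35] [0.15  0.605 0.079]
```

```bash
python3 -m inch '[[0,0,0.01,0,0,0,1],[0,0,0.01,0,0,0,1],[0,0,0.01,0,0,0,1],[0,0,0,0,0,0,1],[0,0,0,0,0,0,1],[0,0,0,0,0,0,1],[0,0,0,0,0,0,1],[0,0,0,0,0,0,1]]'; python3 -c "
from h import *
o=bot.get_obs();print(o['ft_force'].round(2),o['ft_torque'].round(3))"
```

```text
clock: 22.85
eef_pos: [0.4404, -0.1436, 0.2336]
tool_rot: [0.999, -0.055, 0.001, 0.0]
ft_force: [-3.1, 0.2, 8.7]
grip_width: 0.0083
[-3.1   0.17  8.68] [0.148 0.799 0.065]
```

Contact came at TCP z≈0.2338: Fz rose about 7–12 N over a baseline of -3.3 N. That puts the pin axis at about 0.201 m, in agreement with vision at about 0.202. Next: lift off, back out, shift to the right hole and lower.

```bash
python3 -m inch '[[0,0,-0.12,0,0,0,1],[-0.2,0,0,0,0,0,1],[-0.4,0,0,0,0,0,1],[-0.4,0,0,0,0,0,1],[-0.4,0,0,0,0,0,1],[-0.4,0,0,0,0,0,1],[0,0,0,0,0,0,1],[0,0,0,0,0,0,1]]'
python3 - <<'E'
from h import *
plan([.396,-.1185,.2093],-6.25,4)
E
```

```text
clock: 23.65
eef_pos: [0.3955, -0.1385, 0.2359]
tool_rot: [0.999, -0.055, 0.001, 0.0]
ft_force: [0.5, -0.3, -4.0]
grip_width: 0.0088
now [ 0.3955 -0.1385  0.2359] yaw -6.27 turn deg [ 0.01 -0.07 -0.02] shift tool mm [ -1.8 -20.   26.6] F [ 0.46 -0.31 -3.98]
0 [-0.018 -0.2    0.266] [ 0.     -0.0001 -0.    ]
1 [-0.017 -0.2    0.266] [ 0.     -0.0001 -0.    ]
2 [-0.017 -0.2    0.266] [ 0.     -0.0001 -0.    ]
3 [-0.017 -0.2    0.266] [ 0.     -0.0001 -0.    ]
```

```bash
python3 -m inch '[[0,-0.2,0.26,0,0,0,1],[0,-0.2,0.26,0,0,0,1],[0,-0.2,0.26,0,0,0,1],[0,-0.2,0.28,0,0,0,1],[0,0,0,0,0,0,1],[0,0,0,0,0,0,1],[0,0,0,0,0,0,1],[0,0,0,0,0,0,1]]'
python3 - <<'E'
from h import *
plan([.396,-.1185,.2093],-6.25,1)
c,p,d,o=snap('wrist','w7');T=Ro.from_quat(o['tool_rot'])
L=[]
for u in range(310,380,3):
    e=edges(p,u,150,215)
    if e: L.append((u,(e[0]+e[1])/2,e[1]-e[0]))
for q in L: print(np.round(q,2))
E
```

```text
clock: 24.45
eef_pos: [0.398, -0.1188, 0.2094]
tool_rot: [0.999, -0.055, 0.0, 0.0]
ft_force: [0.6, -0.2, -2.7]
grip_width: 0.0085
now [ 0.398  -0.1188  0.2094] yaw -6.27 turn deg [ 0.01 -0.04 -0.02] shift tool mm [-2.  -0.1  0.1] F [ 0.61 -0.21 -2.65]
0 [-0.08  -0.003  0.003] [ 0.0001 -0.0002 -0.0001]
```

View pics/w7.png

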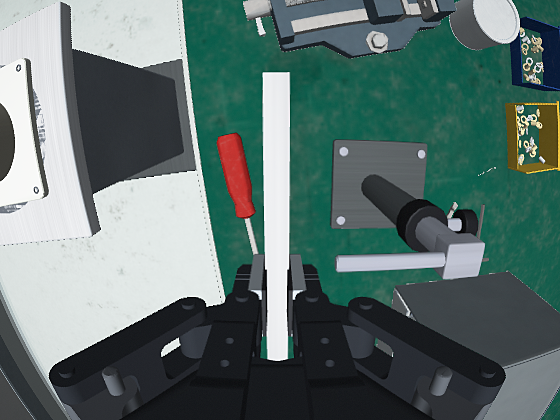

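```bash
python3 - <<'E'
from h import *
c,p,d,o=load('w7');T=Ro.from_quat(o['tool_rot'])
P=[]
for u in range(345,435,4):
    e=edges(p,u,245,285)
    if e: P.append(T.inv().apply(onplane(c,u,(e[0]+e[1])/2,.2008,True)-o['eef_pos']))
P=np.array(P);k=np.polyfit(P[:,0],P[:,1],1);print(len(P),'slope deg',np.degrees(np.arctan(k[0])).round(2),'y at bar(x=.0017) mm',np.polyval(k,[.0017,.035])*1000, 'x range',P[:,0].min(),P[:,0].max())
r=p[265,325:350].astype(int).sum(1);print(r.tolist())
print('pin end tool',T.inv().apply(onplane(c,336.5,265,.2008,True)-o['eef_pos']).round(4))
E
```

```text
23 slope deg 0.05 y at bar(x=.0017) mm [1.10974596 1.14079437] x range 0.037734126442684306 0.0895062058212094
[191, 191, 191, 194, 194, 189, 196, 193, 193, 219, 230, 327, 660, 619, 611, 608, 609, 611, 610, 611, 610, 608, 613, 609, 611]
pin end tool [0.0332 0.002  0.0086]
```

Every clue puts the pin within about 0.5 mm of the hole's y, and the gap to the pin end is about 26 mm. I'll advance gently.

```bash
python3 -m inch '[[0.15,0.012,0,0,0,0,1],[0.2,0,0,0,0,0,1],[0.2,0,0,0,0,0,1],[0.2,0,0,0,0,0,1],[0.15,0,0,0,0,0,1],[0.05,0,0,0,0,0,1],[0,0,0,0,0,0,1],[0,0,0,0,0,0,1]]'
python3 -m inch '[[0.03,0,0,0,0,0,1],[0.03,0,0,0,0,0,1],[0.03,0,0,0,0,0,1],[0.03,0,0,0,0,0,1],[0,0,0,0,0,0,1],[0,0,0,0,0,0,1],[0,0,0,0,0,0,1],[0,0,0,0,0,0,1]]'
```

```text
clock: 25.3
eef_pos: [0.4211, -0.1214, 0.2089]
tool_rot: [0.999, -0.054, -0.0, -0.0]
ft_force: [0.4, 0.4, -3.6]
grip_width: 0.0088
clock: 26.1
eef_pos: [0.4242, -0.1218, 0.209]
tool_rot: [0.999, -0.055, -0.0, -0.0]
ft_force: [-0.1, 0.2, -3.9]
grip_width: 0.0085
```

```bash
python3 -m inch '[[0.02,0,0,0,0,0,1],[0.02,0,0,0,0,0,1],[0.02,0,0,0,0,0,1],[0.02,0,0,0,0,0,1],[0,0,0,0,0,0,1],[0,0,0,0,0,0,1],[0,0,0,0,0,0,1],[0,0,0,0,0,0,1]]'
```

```text
clock: 26.9
eef_pos: [0.4262, -0.122, 0.2091]
tool_rot: [0.999, -0.055, -0.0, -0.0]
ft_force: [0.6, 0.3, -3.2]
grip_width: 0.0085
```

```bash
python3 -m inch '[[0.02,0,0,0,0,0,1],[0.02,0,0,0,0,0,1],[0.02,0,0,0,0,0,1],[0.02,0,0,0,0,0,1],[0,0,0,0,0,0,1],[0,0,0,0,0,0,1],[0,0,0,0,0,0,1],[0,0,0,0,0,0,1]]'
```

```text
clock: 27.7
eef_pos: [0.4282, -0.1222, 0.2091]
tool_rot: [0.999, -0.055, -0.0, -0.0]
ft_force: [-0.1, -0.2, -3.5]
grip_width: 0.0092
```

```bash
python3 -m inch '[[0.03,0,0,0,0,0,1],[0.03,0,0,0,0,0,1],[0.03,0,0,0,0,0,1],[0.03,0,0,0,0,0,1],[0,0,0,0,0,0,1],[0,0,0,0,0,0,1],[0,0,0,0,0,0,1],[0,0,0,0,0,0,1]]'
```

```text
clock: 28.5
eef_pos: [0.4311, -0.1225, 0.209]
tool_rot: [0.999, -0.055, -0.0, -0.0]
ft_force: [0.3, -1.0, -3.8]
grip_width: 0.0083
```

```bash
python3 -m inch '[[0.04,0,0,0,0,0,1],[0.04,0,0,0,0,0,1],[0.04,0,0,0,0,0,1],[0.04,0,0,0,0,0,1],[0.04,0,0,0,0,0,1],[0,0,0,0,0,0,1],[0,0,0,0,0,0,1],[0,0,0,0,0,0,1]]'; python3 - <<'E'
from h import *
snap('wrist','w8'); c,p,d,o=snap('side','s8')
cv2.imwrite('pics/s8z.png',cv2.resize(p[170:260,225:310],None,fx=6.5,fy=6.5,interpolation=cv2.INTER_CUBIC))
E
```

```text
clock: 29.3
eef_pos: [0.4361, -0.1231, 0.209]
tool_rot: [0.999, -0.055, -0.0, -0.0]
ft_force: [-0.5, -0.4, -3.2]
grip_width: 0.0086
```

View pics/w8.png

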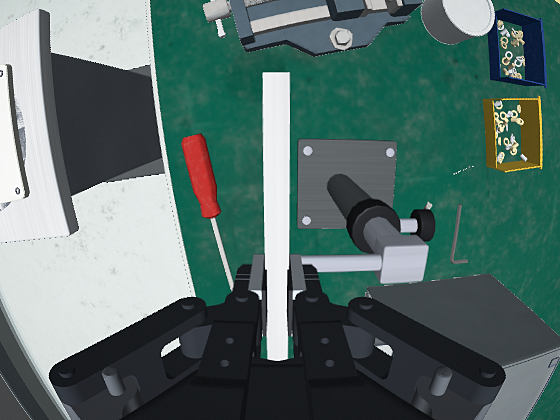

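View pics/s8z.png

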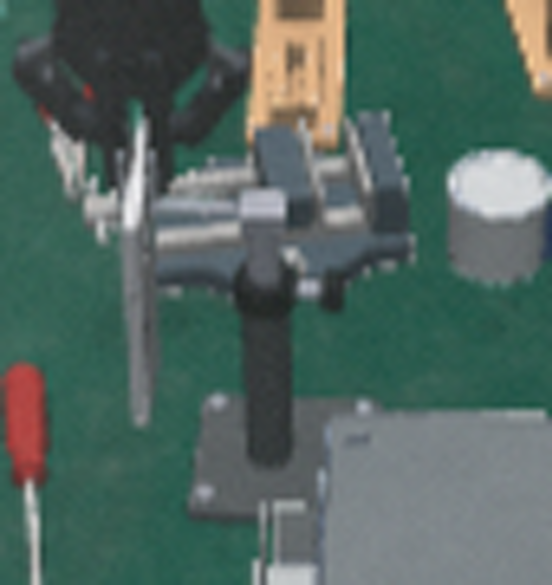

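The pin now disappears behind the bar at (302,263), and no reaction force shows. Pushing on along the pin.

```bash
python3 -m inch '[[0.08,0,0,0,0,0,1],[0.08,0,0,0,0,0,1],[0.08,0,0,0,0,0,1],[0.08,0,0,0,0,0,1],[0.08,0,0,0,0,0,1],[0.08,0,0,0,0,0,1],[0,0,0,0,0,0,1],[0,0,0,0,0,0,1]]'
```

```text
clock: 30.2
eef_pos: [0.4481, -0.1244, 0.209]
tool_rot: [0.999, -0.055, -0.0, -0.0]
ft_force: [0.9, 0.1, -3.5]
grip_width: 0.0086
```

```bash
python3 -m inch '[[0.1,0,0,0,0,0,1],[0.1,0,0,0,0,0,1],[0.1,0,0,0,0,0,1],[0.1,0,0,0,0,0,1],[0.1,0,0,0,0,0,1],[0.1,0,0,0,0,0,1],[0,0,0,0,0,0,1],[0,0,0,0,0,0,1]]'; python3 - <<'E'
from h import *
snap('wrist','w9'); c,p,d,o=snap('side','s9')
cv2.imwrite('pics/s9z.png',cv2.resize(p[170:260,225:310],None,fx=6.5,fy=6.5,interpolation=cv2.INTER_CUBIC))
E
```

```text
clock: 31.0
eef_pos: [0.463, -0.126, 0.209]
tool_rot: [0.999, -0.055, -0.0, -0.0]
ft_force: [0.1, -0.1, -3.0]
grip_width: 0.0083
```

View pics/w9.png

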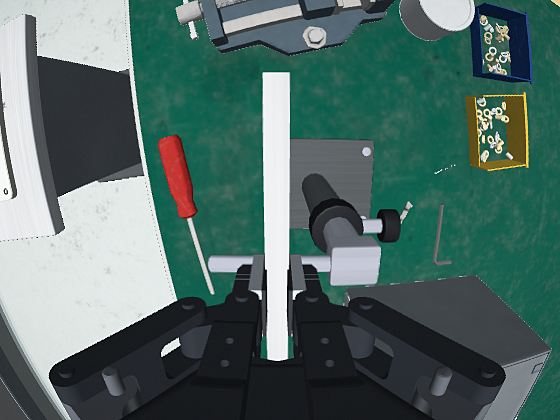

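View pics/s9z.png

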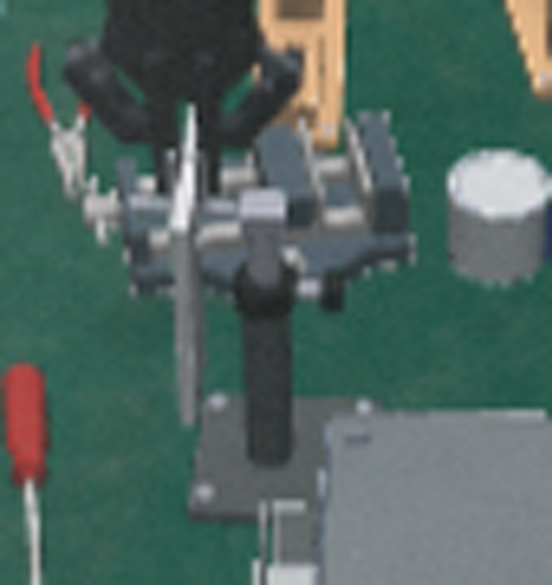

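The pin shows on both sides of the bar, at (210–262,263) and (290–330,265), so it is through the hole. Lowering to rest on it.

```bash
python3 -m inch '[[0,0,0.01,0,0,0,1],[0,0,0.01,0,0,0,1],[0,0,0.01,0,0,0,1],[0,0,0.01,0,0,0,1],[0,0,0,0,0,0,1],[0,0,0,0,0,0,1],[0,0,0,0,0,0,1],[0,0,0,0,0,0,1]]'
```

```text
clock: 31.9
eef_pos: [0.463, -0.126, 0.2081]
tool_rot: [0.999, -0.055, -0.0, -0.0]
ft_force: [-0.2, 0.0, -2.4]
grip_width: 0.0087
```

```bash
python3 -m inch '[[0,0,0.01,0,0,0,1],[0,0,0.01,0,0,0,1],[0,0,0,0,0,0,1],[0,0,0,0,0,0,1],[0,0,0,0,0,0,1],[0,0,0,0,0,0,1]
,[0,0,0,0,0,0,1],[0,0,0,0,0,0,1]]'
```

```text
clock: 32.7
eef_pos: [0.4631, -0.126, 0.2078]
tool_rot: [0.999, -0.055, 0.0, 0.0]
ft_force: [-1.7, 0.2, 2.4]
grip_width: 0.0082
```

```bash
python3 -m inch '[[0,0,0,0,0,0,0.5],[0,0,0,0,0,0,0.5],[0,0,0,0,0,0,0.5],[0,0,0,0,0,0,0.5],[0,0,0,0,0,0,0.5],[0,0,0,0,0,0,0.5],[0,0,0,0,0,0,0.5],[0,0,0,0,0,0,0.5]]'; python3 - <<'E'
from h import *
snap('wrist','w10')
E
```

```text
clock: 33.5
eef_pos: [0.463, -0.126, 0.2076]
tool_rot: [0.999, -0.055, 0.0, -0.0]
ft_force: [0.5, 0.6, 0.1]
grip_width: 0.0212
```

View pics/w10.png

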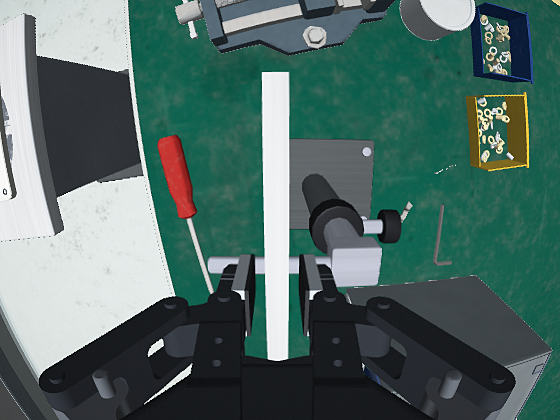

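Released. The bar hasn't moved and the fingers are clear on both sides. Rising straight up.

```bash
python3 -m inch '[[0,0,-0.1,0,0,0,0.5],[0,0,-0.2,0,0,0,0.5],[0,0,-0.3,0,0,0,0.5],[0,0,-0.4,0,0,0,0.5],[0,0,-0.5,0,0,0,0.5],[0,0,-0.6,0,0,0,0.5],[0,0,-0.7,0,0,0,0.5],[0,0,-0.7,0,0,0,0.5]]'
python3 -m inch '[[0,0,-0.5,0,0,0,0.5],[0,-0.5,0,0,0,0,0.5],[0,-0.6,0,0,0,0,0.5],[0,-0.6,0,0,0,0,0.5],[0,-0.3,0,0,0,0,0.5],[0,0,0,0,0,0,0.5],[0,0,0,0,0,0,0.5],[0,0,0,0,0,0,0.5]]'
python3 - <<'E'
from h import *
c,p,d,o=snap('wrist','w11');print(o['ft_force'])
c,p,d,o=snap('side','s11');t=snap('top','t11')[1]
cv2.imwrite('pics/s11z.png',np.hstack([cv2.resize(p[170:260,225:310],None,fx=4.6,fy=4.6,interpolation=cv2.INTER_CUBIC),cv2.resize(t[180:270,230:315],None,fx=4.6,fy=4.6,interpolation=cv2.INTER_CUBIC)]))
E
```

```text
clock: 34.35
eef_pos: [0.4631, -0.1261, 0.2967]
tool_rot: [0.999, -0.055, 0.001, 0.0]
ft_force: [0.6, -0.9, 0.9]
grip_width: 0.0215
clock: 35.15
eef_pos: [0.4684, -0.0766, 0.3074]
tool_rot: [0.999, -0.055, -0.0, 0.0]
ft_force: [0.2, -0.7, -1.2]
grip_width: 0.0213
[ 0.19889284 -0.66366908 -1.20787359]
```

View pics/w11.png

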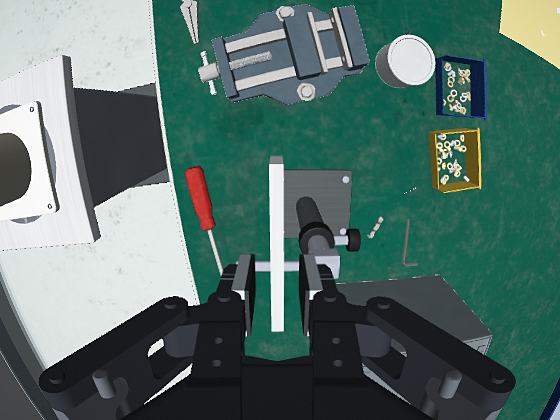

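View pics/s11z.png

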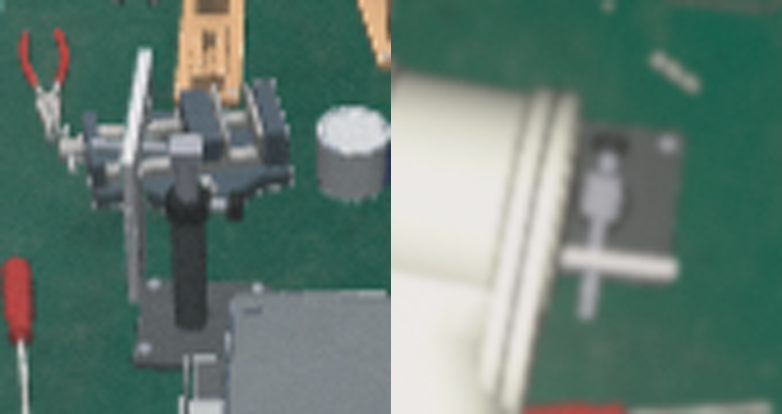

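It hangs about mid-pin. I'll check that it is level and at rest.

```bash
python3 -m inch '[[0,-0.5,0,0,0,0,0.5],[0,-0.5,0,0,0,0,0.5],[0,0,0,0,0,0,0.5],[0,0,0,0,0,0,0.5],[0,0,0,0,0,0,0.5],[0,0,0,0,0,0,0.5],[0,0,0,0,0,0,0.5],[0,0,0,0,0,0,0.5]]'
cat > lev.py <<'E'
from h import *
import sys
for tag in sys.argv[1:]:
    if tag not in('w11',): snap('wrist',tag)
    c,p,d,o=load(tag)
    m=(p.astype(int).sum(2)>650).astype(np.uint8);m[:, :250]=0;m[:,300:]=0
    n,l,s,ce=cv2.connectedComponentsWithStats(m);i=max(range(1,n),key=lambda k:s[k,3]);print(tag,s[i])
    P=[]
    for v,u in np.argwhere(cv2.erode((l==i).astype(np.uint8),np.ones((3,3)))):
        if d[v,u]>0:
            oo,r=ray(c,u,v,True);P.append(oo+r/(np.array(c['R'])@r)[2]*d[v,u])
    P=np.array(P);k=np.polyfit(P[:,1],P[:,2],1);print('z slope deg',np.degrees(np.arctan(k[0])).round(2),'z mean',P[:,2].mean().round(4),'y range',P[:,1].min().round(4),P[:,1].max().round(4),'x mid',P[:,0].mean().round(4))
E
python3 lev.py w11 w12
```

```text
clock: 36.1
eef_pos: [0.4712, -0.0517, 0.3075]
tool_rot: [0.999, -0.055, -0.0, 0.0]
ft_force: [-0.1, -0.4, 0.0]
grip_width: 0.0214
w11 [ 269  164   15  167 2184]
z slope deg 0.06 z mean 0.2276 y range -0.1746 -0.0373 x mid 0.4677
w12 [ 256  200   42  153 1933]
z slope deg 0.12 z mean 0.2276 y range -0.1749 -0.038 x mid 0.4678
```

```bash
python3 -m inch '[[0,0,0,0,0,0,0.5],[0,0,0,0,0,0,0.5],[0,0,0,0,0,0,0.5],[0,0,0,0,0,0,0.5],[0,0,0,0,0,0,0.5],[0,0,0,0,0,0,0.5],[0,0,0,0,0,0,0.5],[0,0,0,0,0,0,0.5]]'; python3 lev.py w13
```

```text
clock: 36.95
eef_pos: [0.4712, -0.0514, 0.3076]
tool_rot: [0.999, -0.055, -0.0, -0.0]
ft_force: [-0.3, 0.1, 1.0]
grip_width: 0.0212
w13 [ 269  200   29  153 1915]
z slope deg 0.07 z mean 0.2276 y range -0.1748 -0.0376 x mid 0.4678
```

View pics/w13.png

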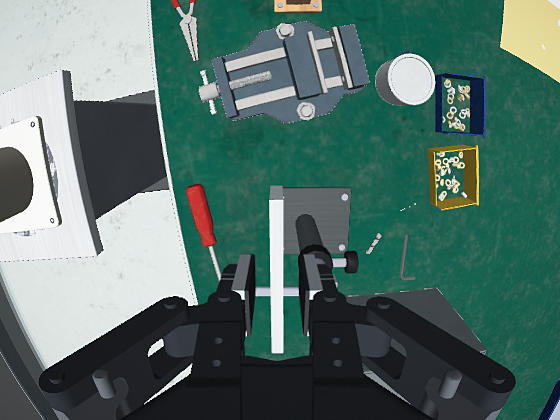

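Level within 0.1°, top edge at 0.2276 m, and the same in three successive pictures. Handing in.

```bash
python3 -c "
from workcell import bot
print(bot.job_done())"
```

```text
the job is handed in; nothing more can be done
None
```

The front bracket, the wide-legged one, now hangs level on the larger hanger's pin by its y = -20 mm hole. I handed the job in at about 37 s.

- **Feeling for the pin:** I lowered the bar's underside onto the pin and stopped at about 12 N of extra force. That put the pin's axis at about 0.201 m. The bracket then slid on and settled with only a few newtons of contact.
- **Last checks:** The bar's tilt read 0.06–0.12° in three pictures taken over about 1.8 s, with no visible movement. It sits about 35–38 mm onto the 62 mm pin. The gripper is open and about 80 mm above the bracket.
- **What disagreed:**
  - The oblique camera views put the pin about 2 mm higher (0.203 m) than the feel did, and so about 1 mm to the side.
  - The bar appeared 1.7 mm off-centre between the closed fingers. Both look like a camera calibration offset, and I went by the feel and the straight-down view.
- **Left alone:** The robot did not go near the rear bracket or the loose things. My last pictures show the screwdriver, hex key and tin where they were, but I took no closing picture of the rear bracket.

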